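Hold the rinsed sample cell in the inspection light

TASK

Straw dust must stay out of the rinsed sample cell in the white rack: press its open flip cap fully shut while it stands there, then take the cell by its two frosted faces only, never touching the clear windows, and hold it upright in the beam of the inspection light, midway between lamp and screen, so that the light passes squarely through the middle of both windows. Finish while holding it there, still and clear of the light, gripped by the frosted faces; do not put it down or let go. Leave the other cells, the two jars standing on the bench and the tape where they are and do not bump the light.

Things in the scene. Friction and masses are not known exactly. Their poses are not given: they have to be found in the camera images.
- cell: sample cell to inspect: upright glass cell, the only one in the rack with its cap open. 20 mm along its x, 32 mm along y, 62 mm tall to the collar top (67 mm cap shut), 55 g. Origin: centre of underside, z up. Clear windows: its +x and -x faces. Frosted milky faces: +y and -y, flat, 20 mm wide, 32 mm apart, up to 56 mm; the lowest 22 mm stand in the rack. From 56 mm up: grey collar, 31 mm in y
- cell_window (a point): centre of the cell, level with the middle of its two windows (each 26 mm wide, 56 mm tall): 28 mm above the centre of its underside; fixed in the cell, axes as the cell's
- cap_hinge (a point): middle of the cap's hinge line, on the cell: at the top of the collar over its +x edge (10 mm in x, 62 mm up from the cell's origin); the hinge line runs along the cell's y; fixed in the cell
- cap_tab (a point): end of the small thumb tab at the cap's free edge, 26 mm from the hinge line; it moves with the cap
- cap (a joint): cap angle in rad: 0 shut flat on the collar, 1.57 straight up, at most 2.2, leaning back over the cell's +x side; starts at 1.4 to 2.0. A grey plate 20.5 mm from hinge to free edge (26 mm with tab), 31 mm wide, 5 mm thick. Stiff hinge (about 1 N at the free edge): the cap stays where it is left. To shut: push it over towards the cell's -x, then down from above until it stops
- rack: white plastic block rack, 200 mm (x) by 72 mm (y) by 32 mm tall, fixed to the bench; origin: centre of its underside, z up. Three wells along its x at -60, 0 and +60 mm, floor 10 mm above the bench, 22 mm deep, under 2 mm larger than a cell; each holds a cell, windows facing along x, hinge to +x. Which well holds the open cell varies
- spare_a: another cell of the same shape in the rack with its cap shut: leave it (top 67 mm above its underside). Origin: centre of its underside
- spare_b: a third such cell with its cap shut: leave it. Origin: centre of its underside
- light_bench: inspection light, fixed. Origin: on the bench under the middle of the 200 mm open gap between lens and screen; x points from screen to lamp, z up. Rail 45 mm wide, top 32 mm, feet 100 mm wide. Round lamp head 62 mm across, lens at x = +100 mm, rear at +214 mm, top 181 mm above the bench. Square opal screen 104 by 104 mm in a frame at x = -102 mm, top 202 mm above the bench
- beam_mid (a point): middle of the light beam, halfway between lens and screen, 150 mm above the bench; axes as the light's. The beam is 12 mm across and runs level along the light's x through this point
- jar_a: clip-top preserve jar, 88 mm across, 90 mm tall, standing on the bench: leave it. Origin: centre of its underside
- jar_b: clip-top preserve jar, 94 mm across, 105 mm tall, standing on the bench: leave it. Origin: centre of its underside
- tape: roll of brown packing tape lying flat on the bench, 96 mm across, 48 mm tall: leave it. Origin: centre of its underside
There are look-alikes about, which are no part of the job. What is shaped like the cell but black or brown is not meant.

How it is judged (in metres and radians):
On the way, in this order (a step that is already met when the one before it is completed fails the run):
1. the cell's cap is pressed shut while the cell stands in its well (value of joint cap below 0.1 rad and height (world z) of cell below 0.016 m), for 0.2 s.
2. the cell is lifted clear of the rack, gripped on both frosted faces, cap shut (value of joint cap below 0.1 rad and height (world z) of cell above 0.05 m and contact force between the fingers and cell_c1 above 0.3 N and contact force between the fingers and cell_c2 above 0.3 N), for 0.2 s.
At the end, for the whole second after the job is handed in: Fingers press on both frosted faces, nothing else touches the cell; window centre within 45 mm of mid-gap along the beam, 7 mm sideways and 8 mm in height of the beam axis; windows square and cell upright within 9 degrees (either way round); cap shut (under 0.1 rad); still (under 20 mm/s) (x of cell_window in the frame of beam_mid between -0.045 and 0.045 m and y of cell_window in the frame of beam_mid between -0.007 and 0.007 m and z of cell_window in the frame of beam_mid between -0.008 and 0.008 m and angle between the x axis of cell and the x axis of light_bench, either way round below 0.16 rad and angle between cell's own z axis and vertical below 0.16 rad and value of joint cap below 0.1 rad and contact force between the fingers and cell_c1 above 0.3 N and contact force between the fingers and cell_c2 above 0.3 N and contact force between cell and light_bench below 0.1 N and linear speed of cell below 0.02 m/s and angular speed of cell below 0.2 rad/s); the arm keeps its last pose, push and grip.
It fails at once if the robot touches the cell's clear windows (contact force between any of the fingers, the arm and cell_c0 above 0.5 N).
It fails at once if the robot or the cell bumps the inspection light (over 5 N) (contact force between any of the fingers, the arm, cell and light_bench above 5 N).
It fails at once if another cell, a jar on the bench or the tape is moved by more than 25 mm (distance of any of spare_a, spare_b, jar_a, jar_b, tape from where it was at the start of the episode above 0.025 m).
It also fails if it takes over 51 s, if anything falls off the work surface, if the arm or the gripper's body presses on something with over 40 N, if the wrist force passes 120 N, or if a joint passes its speed limit or range.

ROBOT

A 7-joint arm with a two-finger parallel gripper is mounted at the origin on the work surface. World frame = base frame: x ahead of the robot, y to its left, z up, the work surface at z = 0. Lengths are in m, angles in degrees, forces in N, time in s.
With the tool pointing down it reaches from about 0.425 to 0.95 m from the base axis. Payload 4.7 kg.
Tool frame: the origin (TCP) lies at the very end of the fingers, on their centre line; the grasp point (between the pads) lies r.pinch_z behind it (r.pinch_z is the distance from the TCP to the grasp point, in m); z points along the fingers, x is the direction in which the jaws open and shut, and the axes are right-handed (so a half turn about z gives the same grasp; the last joint's range is limited). The gripper opens to 85 mm and grips with 20 to 120 N. Pads are 22 mm wide; open, the fingers measure 114 mm over their backs; the gripper's body (76 mm by 85 mm) begins 54 mm behind the grasp point. The pads swing forward as they close: fully open they stand 13 mm farther back than shut.
Start: joints at [66.641, 26.849, -2.785, 87.806, 1.381, 65.374, -4.715], TCP at [0.25, -0.627, 0.231] pointing down, gripper open.
Joint ranges: [-148.3, 148.3], [-19.14, 114.17], [-79.39, 73.82], [5.75, 140.21], [-59.74, 239.74], [12.07, 113.84], [-152.46, 152.46]. Speed limits (degrees/s): [147.25, 147.25, 180, 180, 180, 180, 180].

INTERFACE

Orientations are given as [roll, pitch, yaw] about the fixed x, y, z axes, in that order (R = Rz(yaw) Ry(pitch) Rx(roll)).
In Python, from plant import r gives the robot as it stands.
- The arm moves only by the shell command python3 -m creep 'ROWS'. ROWS is JSON, a list of rows, each an object with "fingers": the finger opening in m, from 0 to 0.0854; "offset": the shift along the tool's x, y, z in m, a list of three; "rotation": the turn, a rotation vector about the tool's x, y, z in degrees, a list of three. A call has 1 to 5 rows; each row shifts and turns the pose as measured when the row begins, along the tool's axes as they then stand; what a row does not reach is not made up. A row lasts 1/8 s, in which the tool goes at most 62.5 mm and 10.7 degrees, less where a joint would pass 70% of its speed; a pose out of reach is approached as far as the arm can. A call with a gripper value outside its range is refused whole. The fingers move at their own pace and stop on an object; the grip force is fixed at half the most. Time passes only in rows, so rows that do not move let the fingers close. It gives the time, the measured TCP pose, the force and the opening at its end, in the units of the state.
- r.get_state(): the state, without advancing time (a new reading comes with each control period).
- r.read_camera(name): name is "scene" or "top"; returns (picture, depth): 420x560x3 uint8, blue, green, red; 420x560 float32, m along the optical axis (not along the pixel's ray), 0 where there is no reading.
- r.calibration(name): a dict with "fx", "fy", "cx", "cy" (pixels), "k1" (the pictures are not rectified: a ray, as slopes to the right and down, at radius r is drawn at 1 + k1 r^2 times it, then the intrinsics apply), "R" (3x3) and "t" (3): a world point X has camera coordinates R X + t. Camera axes: x right, y down, z forward; pixel columns grow to the right and rows downward; lengths in m; the calibration is good to about 2 mm. A picture is of the moment at which its call begins. calibration takes no time and is no camera call.
- r.sign_off(): hands the job in, once; it reports no verdict.
The state is a dict: "time": time; "qpos": joint angles; "qvel": joint speeds; "joint_efforts": joint torques, N m; "ee_pos": TCP position; "eef_rot": TCP orientation; "contact_force": force on the tool from outside, world axes, zero at the start; "wrist_torque": the same for the moment, N m; "width": finger opening in m.
Only numpy, scipy, OpenCV 4.12 (cv2) and the standard library are available. Lean on these libraries where they do the work, as an engineer would, in place of code of your own. Each camera call takes 0.05 s, during which the arm holds its last target. There are 200 camera calls.

## Working session

There is one attempt and no reset: what is moved stays moved. The work goes in short steps, Python scripts to look and compute and a shell command to move; the robot and the scene stay as the last step left them, time stands still between calls to the robot, and variables do not carry over. Pictures are saved under pics/ and viewed, about 8 in all and at most 12, crops included, and the job is handed in when it is done.

```bash
ls; mkdir -p pics; python3 - <<'E'
from plant import r
import cv2,numpy as np
for n in("scene","top"):
    p,d=r.read_camera(n); cv2.imwrite(f"pics/{n}0.png",p); np.save(f"pics/{n}0.npy",d)
    print({k:np.round(v,4).tolist() for k,v in r.calibration(n).items()})
print(r.get_state(),r.pinch_z)
E
```

```text
pics
{'fx': 416.0613, 'fy': 416.0613, 'cx': 277.6944, 'cy': 210.6582, 'k1': -0.1129, 'R': [[0.7928, 0.6093, 0.0115], [0.3513, -0.4416, -0.8256], [-0.498, 0.6586, -0.5642]], 't': [-0.3788, -0.1388, 1.3544]}
{'fx': 479.9286, 'fy': 479.9286, 'cx': 279.9743, 'cy': 214.2314, 'k1': -0.068, 'R': [[-0.024, -0.9996, 0.0162], [-0.991, 0.0216, -0.1324], [0.132, -0.0192, -0.9911]], 't': [-0.0514, 0.5261, 1.0633]}
{'time': 0.1, 'qpos': array([66.64086275, 26.8927526 , -2.78511009, 87.86539458,  1.37915777,
       65.37514704, -4.71615101]), 'qvel': array([ 0.02507213, -0.02241487,  0.00916154, -0.06787117, -0.09281218,
       -0.01690997,  0.09658502]), 'joint_efforts': array([ 1.44211910e-03, -5.11514211e+01, -4.66828910e-02, -2.38390875e+01,
        1.08135823e-02,  4.34403264e-03, -2.90961043e-05]), 'ee_pos': array([ 0.24945444, -0.62666222,  0.23037657]), 'eef_rot': array([ 1.79998451e+02,  9.98221851e-02, -6.82957625e+01]), 'contact_force': array([-0.06977754, -0.33738944, -0.04001403]), 'wrist_torque': array([-0.00331008, -0.02596318,  0.08803761]), 'width': 0.08552131466685392} 0.0187
```

View pics/scene0.png

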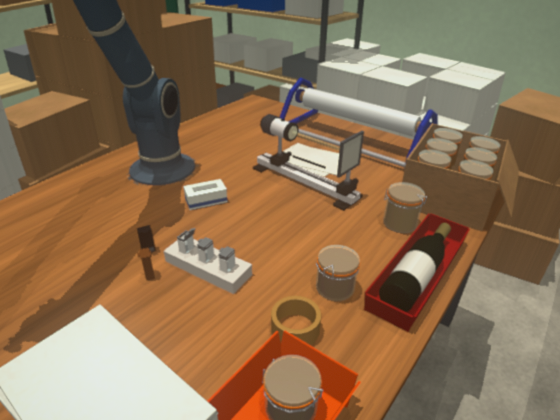

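View pics/top0.png

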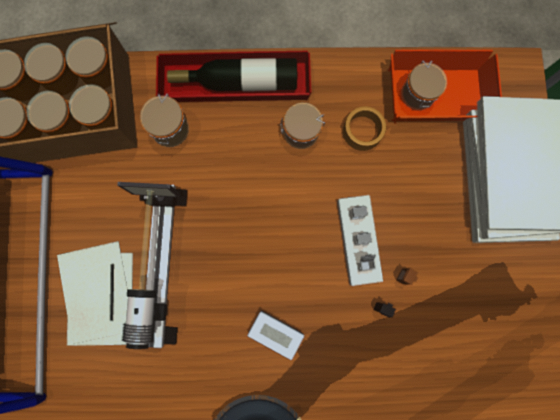

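The scene view shows the rack at about (208,262), with the open-capped cell at its left end (187,240) and the light at (310,150). In the top view the rack runs from (355,197) to (365,285), with the open cell at the near end (365,262). The lamp is at (140,310) and the screen at (152,190).

```bash
cat > h.py <<'E'
import numpy as np,cv2
from plant import r
def cal(n):
    c=r.calibration(n);return c,np.array(c["R"]),np.array(c["t"])
def ray(n,u,v):
    c,R,t=cal(n);x=(u-c["cx"])/c["fx"];y=(v-c["cy"])/c["fy"];a,b=x,y
    for _ in range(20):
        s=1+c["k1"]*(a*a+b*b);a,b=x/s,y/s
    return -R.T@t,R.T@np.array([a,b,1.])
def atz(n,u,v,z):
    o,d=ray(n,u,v);return o+d*(z-o[2])/d[2]
def proj(n,X):
    c,R,t=cal(n);p=R@np.array(X,float)+t;a,b=p[:2]/p[2];s=1+c["k1"]*(a*a+b*b)
    return np.array([c["fx"]*a*s+c["cx"],c["fy"]*b*s+c["cy"]])
def cloud(n,d):
    c,R,t=cal(n);v,u=np.mgrid[:420,:560];x=(u-c["cx"])/c["fx"];y=(v-c["cy"])/c["fy"];a,b=x,y
    for _ in range(20):
        s=1+c["k1"]*(a*a+b*b);a,b=x/s,y/s
    return (np.dstack([a,b,np.ones_like(a)])*d[...,None]-t)@R
E
python3 - <<'E'
import cv2,numpy as np
from h import *
t=cv2.imread("pics/top0.png");s=cv2.imread("pics/scene0.png")
R=lambda i,x,y,w,h,k:cv2.resize(i[y:y+h,x:x+w],None,fx=k,fy=k,interpolation=cv2.INTER_CUBIC)
A=R(t,325,185,75,112,5.2);B=R(s,155,215,105,80,3.7)
cv2.imwrite("pics/c1.png",np.hstack([A,cv2.copyMakeBorder(B,0,A.shape[0]-B.shape[0],0,0,0)])[:600,:800])
A=R(t,105,170,95,190,3.1);B=R(s,245,90,125,120,3.9)
cv2.imwrite("pics/c2.png",np.hstack([A,cv2.copyMakeBorder(B,0,max(0,A.shape[0]-B.shape[0]),0,0,0)])[:600,:800])
P=cloud("top",np.load("pics/top0.npy"))
# rack top
m=(abs(P[...,2]-.032)<.006);m[:, :330]=0;m[:,395:]=0;m[:190]=0;m[295:]=0
pts=P[m][:,:2];print(len(pts),cv2.minAreaRect((pts*1000).astype(np.float32)),P[m][:,2].mean())
for v in range(200,285,4): print(v,[f"{P[v,u,0]*1e3:.0f},{P[v,u,1]*1e3:.0f},{P[v,u,2]*1e3:.0f}" for u in range(348,382,4)])
E
```

```text
2117 ((462.536376953125, -245.49099731445312), (200.52857971191406, 73.58977508544922), 6.4058051109313965) 0.03189312520043471
200 ['555,-222,32', '555,-231,33', '555,-240,32', '554,-250,33', '554,-258,36', '554,-269,31', '559,-284,1', '559,-294,-1', '559,-304,-1']
204 ['546,-221,31', '545,-230,33', '546,-240,30', '545,-249,33', '545,-259,32', '544,-267,35', '549,-284,-1', '550,-294,-3', '549,-304,-2']
208 ['536,-221,34', '530,-223,77', '529,-231,81', '529,-240,77', '529,-249,79', '535,-267,34', '540,-284,-2', '540,-293,-0', '540,-303,-2']
212 ['527,-220,33', '522,-224,67', '520,-231,77', '520,-240,77', '520,-249,76', '526,-267,31', '530,-283,2', '530,-293,1', '529,-302,2']
216 ['517,-220,34', '513,-223,67', '512,-231,77', '512,-240,74', '513,-251,61', '517,-267,29', '517,-276,30', '520,-292,-1', '520,-302,0']
220 ['508,-219,34', '509,-230,28', '508,-238,31', '508,-248,29', '508,-257,32', '508,-267,29', '508,-276,28', '511,-292,-1', '510,-301,0']
224 ['499,-219,32', '499,-229,32', '499,-238,33', '498,-247,33', '498,-257,31', '498,-265,36', '498,-274,35', '501,-291,2', '501,-301,1']

[... 1389 characters left out ...]
96,-1']
268 ['399,-216,27', '398,-225,29', '398,-234,29', '397,-236,71', '398,-255,14', '398,-265,9', '397,-267,47', '397,-280,30', '397,-289,30']
272 ['390,-217,15', '389,-224,30', '389,-233,31', '389,-243,30', '389,-251,33', '388,-261,31', '388,-270,31', '388,-279,33', '388,-288,32']
276 ['381,-218,8', '380,-224,29', '380,-232,34', '380,-242,32', '380,-251,32', '379,-260,35', '379,-269,33', '379,-278,33', '379,-287,33']
280 ['371,-219,3', '371,-223,32', '371,-232,32', '371,-241,32', '371,-250,34', '370,-259,33', '370,-269,33', '370,-278,34', '370,-287,33']
284 ['362,-219,0', '362,-223,31', '362,-232,32', '361,-246,6', '361,-256,-0', '361,-266,-3', '361,-275,1', '360,-285,-1', '360,-293,2']
```

View pics/c1.png

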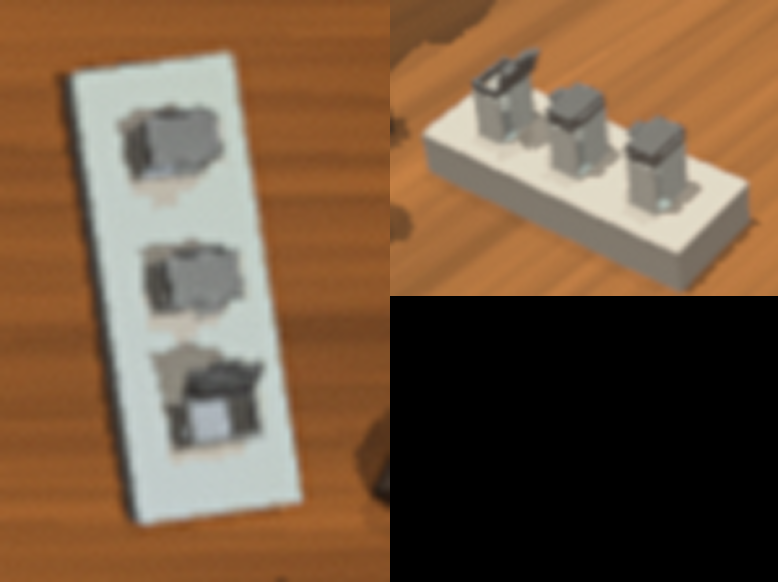

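View pics/c2.png

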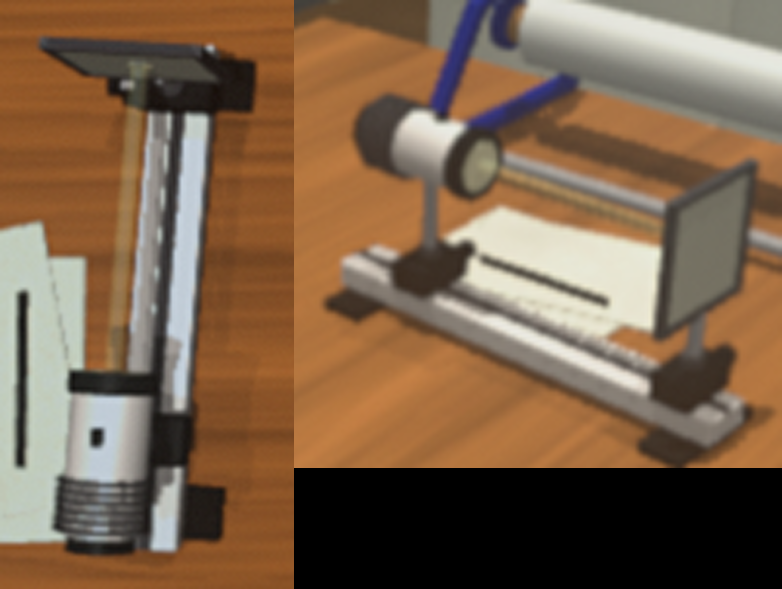

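Crop 1 shows the open cell at the rack's near end, with its cap leaning towards world +x. Crop 2 shows the lamp nearer the robot, the screen farther away, and the beam streak running from top-view pixel (150,191) to (142,288). Next I measure the light.

```bash
python3 - <<'E'
from h import *
P=cloud("top",np.load("pics/top0.npy"))
a,b=atz("top",150.2,191,.15),atz("top",142.1,287.7,.15);print("beam streak",a,b,np.degrees(np.arctan2(*(b-a)[1::-1])))
for nm in("top","scene"):
    Q=cloud(nm,np.load(f"pics/{nm}0.npy"))
    m=np.zeros((420,560),bool)
    if nm=="top": m[165:355,105:200]=1
    else: m[95:205,255:372]=1
    X=Q[m]
    X=X[(X[:,0]>.2)&(X[:,0]<.75)&(X[:,1]>.08)&(X[:,1]<.4)]
    for lo,hi,l in((.024,.042,"rail"),(.165,.185,"lamp top"),(.12,.21,"head/screen")):
        Y=X[(X[:,2]>lo)&(X[:,2]<hi)]
        print(nm,l,len(Y),cv2.minAreaRect((Y[:,:2]*1e3).astype(np.float32)) if len(Y)>4 else "")
        if l!="rail" and len(Y): print(np.histogram(Y[:,0],10))
    for lo,hi in((.56,.7),(.2,.42)):
        Y=X[(X[:,2]>.1)&(X[:,2]<.21)&(X[:,0]>lo)&(X[:,0]<hi)]
        if len(Y):print(lo,len(Y),np.percentile(Y,[1,50,99],axis=0).round(3).tolist(),cv2.fitLine(Y[:,:2].astype(np.float32),cv2.DIST_HUBER,0,.01,.01).ravel())
l=atz("scene",293.2,132.3,.15);print("lens centre",l)
# screen corners in scene crop
for u,v in((752,165),(672,205),(738,285),(658,335)):
    print([atz("scene",(u-294)/3.9+245,v/3.9+90,z).round(3) for z in ((.202,) if v<250 else (.098,))])
for u,v in((45,40),(210,45)): print(atz("top",u/3.1+105,v/3.1+170,.202))
E
```

```text
beam streak [0.56371423 0.20532152 0.15      ] [0.36645799 0.21976339 0.15      ] 175.81263012160122
top rail 2139 ((418.187255859375, 222.76527404785156), (70.43093872070312, 366.8486328125), 85.67786407470703)
top lamp top 1402 ((408.2994384765625, 206.59950256347656), (103.14950561523438, 317.7392883300781), 89.4936752319336)
(array([358, 386, 341, 219,   0,   0,   0,   0,   0,  98]), array([0.24949954, 0.2813056 , 0.31311166, 0.34491772, 0.37672377,
       0.40852983, 0.44033589, 0.47214194, 0.503948  , 0.53575406,
       0.56756012]))
top head/screen 2806 ((410.1416320800781, 217.357177734375), (104.95394897460938, 322.2669372558594), 85.66545867919922)
(array([465, 493, 439, 307,  96, 101,  98,  99,  97, 611]), array([0.24843108, 0.2809447 , 0.31345833, 0.34597195, 0.37848557,
       0.4109992 , 0.44351282, 0.47602644, 0.50854007, 0.54105369,
       0.57356732]))
0.56 609 [[0.56, 0.154, 0.102], [0.565, 0.204, 0.174], [0.573, 0.257, 0.205]] [0.05991786 0.99820334 0.56341493 0.19453017]
0.2 1833 [[0.251, 0.195, 0.146], [0.31, 0.219, 0.171], [0.415, 0.254, 0.182]] [ 0.99904317 -0.
[... 611 characters left out ...]
ray([118, 187, 143, 217,  37,  39,  41,  46,  30, 639]), array([0.24618878, 0.27913505, 0.31208133, 0.3450276 , 0.37797387,
       0.41092015, 0.44386642, 0.47681269, 0.50975897, 0.54270524,
       0.57565152]))
0.56 773 [[0.561, 0.152, 0.102], [0.567, 0.204, 0.153], [0.575, 0.257, 0.203]] [0.07230031 0.9973829  0.5655809  0.18766983]
0.2 735 [[0.249, 0.192, 0.106], [0.32, 0.207, 0.159], [0.413, 0.243, 0.181]] [0.99773985 0.0671951  0.3046195  0.2047082 ]
lens centre [0.36259688 0.22304194 0.15      ]
[array([0.575, 0.246, 0.202])]
[array([0.565, 0.153, 0.202])]
[array([0.568, 0.264, 0.098])]
[array([0.56 , 0.162, 0.098])]
[0.57143377 0.25291771 0.202     ]
[0.56577471 0.14799524 0.202     ]
```

```bash
cat >> h.py <<'E'
from scipy.spatial.transform import Rotation as Ro
def go(pos,yaw):
    s=r.get_state();R=Ro.from_euler("xyz",s["eef_rot"],degrees=True);T=Ro.from_euler("xyz",[180,0,yaw],degrees=True)
    print("t",round(s["time"],2),"pos",s["ee_pos"].round(4),"F",s["contact_force"].round(1),"w",round(s["width"],4))
    print(" offset now",R.inv().apply(np.array(pos)-s["ee_pos"]).round(4),"offset after turn",T.inv().apply(np.array(pos)-s["ee_pos"]).round(4),"rot",(R.inv()*T).as_rotvec(degrees=True).round(2))
C=np.array([.4029,-.2522]);E=np.array([np.cos(np.radians(6.4)),np.sin(np.radians(6.4))])
def cx(d,z): return [*(C+d*E),z]
E
python3 -m creep '[{"fingers":0,"offset":[0,0,0],"rotation":[0,0,7.7]},{"fingers":0,"offset":[0,0,0],"rotation":[0,0,7.7]},{"fingers":0,"offset":[-0.05,-0.033,0],"rotation":[0,0,0]},{"fingers":0,"offset":[-0.05,-0.033,0],"rotation":[0,0,0]},{"fingers":0,"offset":[-0.05,-0.033,0],"rotation":[0,0,0]}]'
python3 -m creep '[{"fingers":0,"offset":[-0.05,-0.033,0],"rotation":[0,0,0]},{"fingers":0,"offset":[-0.05,-0.033,0],"rotation":[0,0,0]},{"fingers":0,"offset":[-0.05,-0.033,0],"rotation":[0,0,0]},{"fingers":0,"offset":[0,0,0],"rotation":[0,0,0]}]'
python3 -c "
from h import *
go(cx(.042,.14),-83.6)"
```

```text
time: 0.72
ee_pos: [0.3304, -0.4669, 0.2268]
eef_rot: [179.7, 0.3, -84.8]
contact_force: [0.4, -0.2, -0.3]
width: 0.0
time: 1.23
ee_pos: [0.4196, -0.2972, 0.2263]
eef_rot: [179.8, 0.4, -84.3]
contact_force: [-0.1, -1.4, -0.4]
width: -0.0
t 1.23 pos [ 0.4196 -0.2972  0.2263] F [-0.1 -1.4 -0.4] w -0.0
 offset now [-0.0463 -0.0303  0.0865] offset after turn [-0.0466 -0.0304  0.0863] rot [ 0.24  0.43 -0.68]
```

```bash
python3 -m creep '[{"fingers":0,"offset":[-0.0466,-0.030,0.02],"rotation":[0.24,0.43,-0.7]},{"fingers":0,"offset":[0,0,0.035],"rotation":[0,0,0]},{"fingers":0,"offset":[0,0,0.03],"rotation":[0,0,0]},{"fingers":0,"offset":[0,0,0],"rotation":[0,0,0]}]'
python3 - <<'E'
from h import *
p,d=r.read_camera("top");p2,_=r.read_camera("scene")
go(cx(.042,.088),-83.6)
R=lambda i,x,y,w,h,k:cv2.resize(i[y:y+h,x:x+w],None,fx=k,fy=k,interpolation=cv2.INTER_CUBIC)
cv2.imwrite("pics/c3.png",np.hstack([R(p,300,190,110,110,3.6),R(p2,140,185,110,110,3.6)]))
E
```

```text
time: 1.72
ee_pos: [0.4439, -0.2511, 0.1402]
eef_rot: [-180.0, -0.1, -83.7]
contact_force: [0.8, 0.5, 0.0]
width: -0.0002
t 1.82 pos [ 0.4457 -0.2522  0.1426] F [ 0.  -0.9  0.4] w 0.0003
 offset now [-0.005   0.0008  0.0546] offset after turn [-0.0047  0.0005  0.0546] rot [-0.29 -0.33 -0.14]
```

View pics/c3.png

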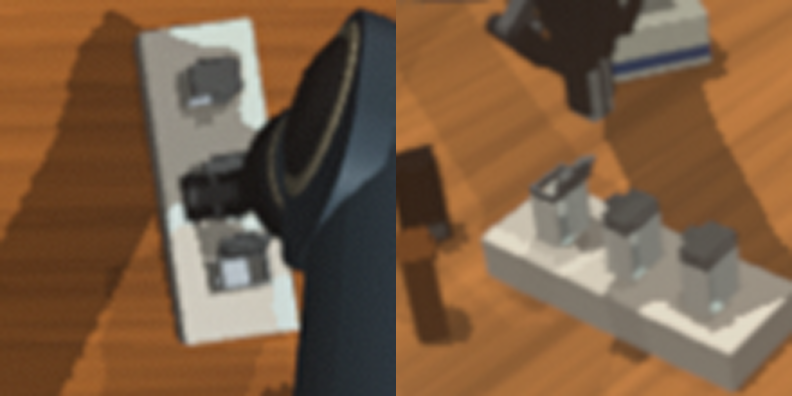

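The fingers stand beyond the open cap, over the gap next to the middle spare, and the cap is still open. I lower and sweep towards -x, which is tool +y.

```bash
python3 -m creep '[{"fingers":0,"offset":[-0.005,0.0005,0.027],"rotation":[0,0,0]},{"fingers":0,"offset":[0,0,0.025],"rotation":[0,0,0]},{"fingers":0,"offset":[0,0,0],"rotation":[0,0,0]}]'
python3 -c "
from h import *
go(cx(.02,.089),-83.6)"
```

```text
time: 2.2
ee_pos: [0.4479, -0.2514, 0.0945]
eef_rot: [-179.3, -0.7, -84.0]
contact_force: [-0.2, 0.6, 1.4]
width: 0.0
t 2.2 pos [ 0.4479 -0.2514  0.0945] F [-0.2  0.6  1.4] w 0.0
 offset now [-0.0041  0.0249  0.0051] offset after turn [-0.0042  0.0248  0.0055] rot [-0.74 -0.69 -0.35]
```

```bash
python3 -m creep '[{"fingers":0,"offset":[-0.004,0.006,0.005],"rotation":[-0.7,-0.7,-0.3]},{"fingers":0,"offset":[0,0.008,0],"rotation":[0,0,0]},{"fingers":0,"offset":[0,0.008,0],"rotation":[0,0,0]},{"fingers":0,"offset":[0,0.008,0],"rotation":[0,0,0]}]'
python3 -c "
from h import *
go(cx(.005,.086),-83.6)"
```

```text
time: 2.7
ee_pos: [0.4197, -0.2526, 0.0936]
eef_rot: [-179.5, -0.2, -83.7]
contact_force: [2.0, 0.1, 0.8]
width: -0.0001
t 2.7 pos [ 0.4197 -0.2526  0.0936] F [2.  0.1 0.8] w -0.0001
 offset now [-0.0023  0.0118  0.0074] offset after turn [-0.0022  0.0117  0.0076] rot [-0.51 -0.25 -0.07]
```

```bash
python3 -m creep '[{"fingers":0,"offset":[-0.002,0.008,0.004],"rotation":[-0.5,-0.2,0]},{"fingers":0,"offset":[0,0.008,0.002],"rotation":[0,0,0]},{"fingers":0,"offset":[0,0.006,0],"rotation":[0,0,0]},{"fingers":0,"offset":[0,0,0],"rotation":[0,0,0]}]'
python3 -c "
from h import *
go(cx(-.004,.077),-83.6)"
```

```text
time: 3.2
ee_pos: [0.3953, -0.2535, 0.0874]
eef_rot: [180.0, -0.1, -83.7]
contact_force: [0.9, -0.0, 0.9]
width: 0.0002
t 3.2 pos [ 0.3953 -0.2535  0.0874] F [ 0.9 -0.   0.9] w 0.0002
 offset now [-0.0004 -0.0037  0.0104] offset after turn [-0.0004 -0.0037  0.0104] rot [ 0.03 -0.07 -0.12]
```

Now over the cap, so I press straight down.

```bash
python3 -m creep '[{"fingers":0,"offset":[0,-0.002,0.005],"rotation":[0,0,0]},{"fingers":0,"offset":[0,0,0.004],"rotation":[0,0,0]},{"fingers":0,"offset":[0,0,0.003],"rotation":[0,0,0]},{"fingers":0,"offset":[0,0,0.003],"rotation":[0,0,0]}]'
python3 -c "
from h import *
go(cx(-.004,.077),-83.6)"
```

```text
time: 3.7
ee_pos: [0.3973, -0.2542, 0.0765]
eef_rot: [179.8, -0.1, -83.8]
contact_force: [-10.2, 6.4, 43.8]
width: -0.0002
t 3.7 pos [ 0.3973 -0.2542  0.0765] F [-10.2   6.4  43.8] w -0.0002
 offset now [-0.0014 -0.0018 -0.0005] offset after turn [-0.0014 -0.0018 -0.0005] rot [ 0.24 -0.11 -0.15]
```

```bash
python3 -m creep '[{"fingers":0,"offset":[0,0,0.001],"rotation":[0,0,0]},{"fingers":0,"offset":[0,0,0.001],"rotation":[0,0,0]},{"fingers":0,"offset":[0,0,-0.02],"rotation":[0,0,0]},{"fingers":0,"offset":[0,0,-0.03],"rotation":[0,0,0]},{"fingers":0,"offset":[0,0,-0.03],"rotation":[0,0,0]}]'
python3 -m creep '[{"fingers":0.085,"offset":[0,0,-0.03],"rotation":[0,0,0]},{"fingers":0.085,"offset":[0,0.05,0],"rotation":[0,0,0]},{"fingers":0.085,"offset":[0,0.05,0],"rotation":[0,0,0]},{"fingers":0.085,"offset":[0,0,0],"rotation":[0,0,0]}]'
python3 - <<'E'
from h import *
p,d=r.read_camera("top");p2,_=r.read_camera("scene")
go(cx(0,.14),-83.6)
P=cloud("top",d)
for v in range(244,276,2): print(v,[f"{P[v,u,0]*1e3:.0f},{P[v,u,1]*1e3:.0f},{P[v,u,2]*1e3:.0f}" for u in range(352,378,2)])
R=lambda i,x,y,w,h,k:cv2.resize(i[y:y+h,x:x+w],None,fx=k,fy=k,interpolation=cv2.INTER_CUBIC)
cv2.imwrite("pics/c4.png",np.hstack([R(p,325,190,75,110,5),R(p2,150,200,80,110,5)]))
E
```

```text
time: 4.32
ee_pos: [0.3958, -0.2521, 0.156]
eef_rot: [179.3, 0.2, -83.7]
contact_force: [0.8, 0.2, 0.1]
width: -0.0001
time: 4.82
ee_pos: [0.2958, -0.2633, 0.1886]
eef_rot: [179.5, 0.1, -83.5]
contact_force: [0.7, -0.4, -0.3]
width: 0.0723
t 4.92 pos [ 0.2993 -0.2632  0.189 ] F [ 0.5 -0.2  0.2] w 0.0846
 offset now [ 0.0011 -0.1045  0.0483] offset after turn [ 0.0006 -0.1042  0.049 ] rot [0.4  0.04 0.28]
244 ['453,-226,35', '453,-230,37', '451,-231,59', '452,-238,48', '452,-243,41', '449,-241,77', '449,-245,79', '449,-250,76', '452,-263,32', '452,-268,31', '452,-273,31', '452,-277,34', '452,-282,32']
246 ['448,-225,38', '448,-231,31', '448,-235,33', '448,-240,35', '448,-244,36', '448,-249,35', '448,-254,32', '448,-259,31', '448,-264,30', '447,-268,30', '447,-273,30', '447,-278,30', '447,-282,31']
248 ['444,-226,33', '444,-230,36', '444,-236,31', '444,-240,30', '443,-245,32', '443,-249,33', '443,-254,33', '443,-258,34', '443,-263,32', '443,-268,28', '443,-273,30', '443,-277,30', '442,-281,35']
250 ['439,-226,30', '439,-231,29', '439,-235,33', '439,-239,34', '439,-244,32', '439,-249,33
[... 1808 characters left out ...]
,-242,82', '397,-247,77', '397,-252,76', '397,-256,77', '396,-260,80', '396,-265,76', '397,-279,32']
270 ['394,-224,32', '394,-228,33', '394,-233,34', '393,-237,34', '393,-238,57', '393,-238,80', '393,-243,77', '392,-247,77', '392,-252,77', '392,-256,76', '393,-271,27', '392,-274,36', '392,-279,34']
272 ['389,-224,30', '389,-229,30', '389,-233,30', '389,-238,30', '389,-242,32', '389,-247,29', '389,-251,32', '388,-256,33', '388,-251,78', '388,-256,76', '388,-269,35', '388,-274,31', '388,-279,33']
274 ['385,-224,29', '385,-228,31', '385,-233,29', '384,-237,35', '384,-242,33', '384,-247,30', '384,-251,31', '384,-256,32', '384,-260,34', '384,-265,34', '384,-270,30', '383,-274,31', '383,-279,30']
```

View pics/c4.png

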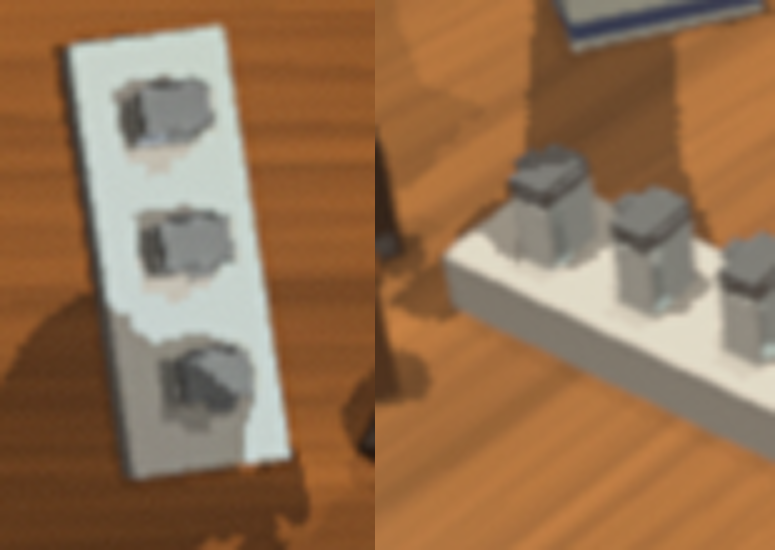

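The cap now lies flat at 77 mm like the spares, centred at about (0.403, -0.252). I go over it with the fingers open and descend.

```bash
python3 -m creep '[{"fingers":0.085,"offset":[0,-0.052,0],"rotation":[0.4,0,0.3]},{"fingers":0.085,"offset":[0,-0.052,0],"rotation":[0,0,0]},{"fingers":0.085,"offset":[0,0,0.03],"rotation":[0,0,0]},{"fingers":0.085,"offset":[0,0,0.02],"rotation":[0,0,0]},{"fingers":0.085,"offset":[0,0,0],"rotation":[0,0,0]}]'
python3 -c "
from h import *
go(cx(0,.10),-83.6)"
```

```text
time: 5.55
ee_pos: [0.4144, -0.2483, 0.1362]
eef_rot: [-179.7, 0.1, -83.2]
contact_force: [-0.5, -0.1, 0.1]
width: 0.0849
t 5.55 pos [ 0.4144 -0.2483  0.1362] F [-0.5 -0.1  0.1] w 0.0849
 offset now [0.0026 0.012  0.0361] offset after turn [0.0026 0.0118 0.0362] rot [-0.28  0.13  0.42]
```

```bash
python3 -m creep '[{"fingers":0.085,"offset":[0.0025,0.0118,0.01],"rotation":[-0.3,0.1,0.4]},{"fingers":0.085,"offset":[0,0,0.02],"rotation":[0,0,0]},{"fingers":0.085,"offset":[0,0,0],"rotation":[0,0,0]},{"fingers":0.085,"offset":[0,0,0],"rotation":[0,0,0]}]'
python3 -c "
from h import *
go(cx(0,.042),-83.6)"
```

```text
time: 6.05
ee_pos: [0.4032, -0.2534, 0.1068]
eef_rot: [-179.9, -0.1, -83.6]
contact_force: [-0.5, 0.6, 0.5]
width: 0.0849
t 6.05 pos [ 0.4032 -0.2534  0.1068] F [-0.5  0.6  0.5] w 0.0849
 offset now [-0.0013  0.0002  0.0648] offset after turn [-0.0012  0.0001  0.0648] rot [-0.07 -0.1  -0.02]
```

```bash
python3 -m creep '[{"fingers":0.085,"offset":[-0.001,0,0.02],"rotation":[0,0,0]},{"fingers":0.085,"offset":[0,0,0.02],"rotation":[0,0,0]},{"fingers":0.085,"offset":[0,0,0.015],"rotation":[0,0,0]},{"fingers":0.085,"offset":[0,0,0],"rotation":[0,0,0]}]'
python3 -c "
from h import *
go(cx(0,.042),-83.6)"
```

```text
time: 6.55
ee_pos: [0.4053, -0.2545, 0.0539]
eef_rot: [-179.6, -0.4, -83.7]
contact_force: [-0.2, -0.6, -0.3]
width: 0.085
t 6.55 pos [ 0.4053 -0.2545  0.0539] F [-0.2 -0.6 -0.3] w 0.085
 offset now [-0.0027  0.0023  0.0119] offset after turn [-0.0026  0.0022  0.0119] rot [-0.42 -0.39 -0.1 ]
```

```bash
python3 -m creep '[{"fingers":0.085,"offset":[-0.0026,0.0022,0.009],"rotation":[-0.4,-0.4,-0.1]},{"fingers":0.085,"offset":[0,0,0.003],"rotation":[0,0,0]},{"fingers":0.085,"offset":[0,0,0],"rotation":[0,0,0]}]'
python3 -c "
from h import *
go(cx(0,.042),-83.6)"
```

```text
time: 6.92
ee_pos: [0.4037, -0.2526, 0.0424]
eef_rot: [-179.9, -0.0, -83.6]
contact_force: [-0.5, 0.5, -0.4]
width: 0.085
t 6.92 pos [ 0.4037 -0.2526  0.0424] F [-0.5  0.5 -0.4] w 0.085
 offset now [-0.0005  0.0008  0.0004] offset after turn [-0.0005  0.0008  0.0004] rot [-0.11 -0.05  0.  ]
```

```bash
python3 -m creep '[{"fingers":0.045,"offset":[0,0,0],"rotation":[0,0,0]},{"fingers":0.04,"offset":[0,0,0],"rotation":[0,0,0]},{"fingers":0.038,"offset":[0,0,0],"rotation":[0,0,0]},{"fingers":0.035,"offset":[0,0,0],"rotation":[0,0,0]}]'
python3 -c "
from h import *
go(cx(0,.042),-83.6)"
```

```text
time: 7.42
ee_pos: [0.4042, -0.253, 0.0431]
eef_rot: [-179.8, -0.1, -83.6]
contact_force: [-0.6, -0.9, -0.6]
width: 0.0349
t 7.42 pos [ 0.4042 -0.253   0.0431] F [-0.6 -0.9 -0.6] w 0.0349
 offset now [-0.0009  0.0012  0.001 ] offset after turn [-0.0009  0.0012  0.0011] rot [-0.18 -0.1  -0.  ]
```

```bash
python3 -m creep '[{"fingers":0.02,"offset":[-0.0009,0.001,0.001],"rotation":[-0.2,-0.1,0]},{"fingers":0.01,"offset":[0,0,0],"rotation":[0,0,0]},{"fingers":0,"offset":[0,0,0],"rotation":[0,0,0]}]'
python3 -c "
from h import *
go(cx(0,.042),-83.6)"
```

```text
time: 7.8
ee_pos: [0.4041, -0.2529, 0.0432]
eef_rot: [-179.9, -0.1, -83.6]
contact_force: [0.3, -0.6, -1.0]
width: 0.031
t 7.8 pos [ 0.4041 -0.2529  0.0432] F [ 0.3 -0.6 -1. ] w 0.031
 offset now [-0.0008  0.0011  0.0012] offset after turn [-0.0008  0.0011  0.0012] rot [-0.08 -0.1  -0.01]
```

The grip is a bit high on the frosted faces, so I re-grip 6 mm lower.

```bash
python3 -m creep '[{"fingers":0.045,"offset":[0,0,0],"rotation":[0,0,0]},{"fingers":0.045,"offset":[0,0,0],"rotation":[0,0,0]},{"fingers":0.045,"offset":[-0.0008,0.001,0.006],"rotation":[0,0,0]},{"fingers":0.045,"offset":[0,0,0.001],"rotation":[0,0,0]},{"fingers":0.045,"offset":[0,0,0],"rotation":[0,0,0]}]'
python3 -m creep '[{"fingers":0.035,"offset":[0,0,0],"rotation":[0,0,0]},{"fingers":0.02,"offset":[0,0,0],"rotation":[0,0,0]},{"fingers":0,"offset":[0,0,0],"rotation":[0,0,0]},{"fingers":0,"offset":[0,0,0],"rotation":[0,0,0]}]'
python3 -c "
from h import *
go(cx(0,.037),-83.6)"
```

```text
time: 8.43
ee_pos: [0.4026, -0.2519, 0.0352]
eef_rot: [-180.0, -0.1, -83.6]
contact_force: [0.4, 0.6, 0.1]
width: 0.045
time: 8.93
ee_pos: [0.4028, -0.252, 0.0354]
eef_rot: [-180.0, -0.1, -83.6]
contact_force: [0.1, -1.3, 0.4]
width: 0.0315
t 8.93 pos [ 0.4028 -0.252   0.0354] F [ 0.1 -1.3  0.4] w 0.0315
 offset now [ 0.0003 -0.0001 -0.0016] offset after turn [ 0.0003 -0.0001 -0.0016] rot [-0.05 -0.07 -0.  ]
```

```bash
python3 -m creep '[{"fingers":0,"offset":[0,0,-0.01],"rotation":[0,0,0]},{"fingers":0,"offset":[0,0,-0.015],"rotation":[0,0,0]},{"fingers":0,"offset":[0,0,-0.02],"rotation":[0,0,0]},{"fingers":0,"offset":[0,0,-0.02],"rotation":[0,0,0]},{"fingers":0,"offset":[0,0,-0.02],"rotation":[0,0,0]}]'
python3 -m creep '[{"fingers":0,"offset":[0,0,-0.02],"rotation":[0,0,0]},{"fingers":0,"offset":[0,0,-0.015],"rotation":[0,0,0]},{"fingers":0,"offset":[0,0,-0.005],"rotation":[0,0,0]},{"fingers":0,"offset":[0,0,0],"rotation":[0,0,0]}]'
python3 - <<'E'
from h import *
p,d=r.read_camera("top");p2,_=r.read_camera("scene")
go([.464,.10,.1474],-94.3)
R=lambda i,x,y,w,h,k:cv2.resize(i[y:y+h,x:x+w],None,fx=k,fy=k,interpolation=cv2.INTER_CUBIC)
cv2.imwrite("pics/c5.png",np.hstack([R(p,320,190,80,110,4.5),R(p2,140,170,90,110,4.5)]))
E
```

```text
time: 9.55
ee_pos: [0.402, -0.2512, 0.1253]
eef_rot: [180.0, -0.0, -83.6]
contact_force: [-0.9, -0.4, -0.3]
width: 0.0313
time: 10.05
ee_pos: [0.4027, -0.2508, 0.1716]
eef_rot: [-179.7, -0.2, -83.6]
contact_force: [0.3, -0.3, -0.6]
width: 0.0313
t 10.15 pos [ 0.4024 -0.2507  0.1708] F [-0.9 -0.3 -0.3] w 0.0312
 offset now [-0.3416 -0.1005  0.0229] offset after turn [-0.3543 -0.0352  0.0234] rot [-0.25 -0.13 10.74]
```

View pics/c5.png

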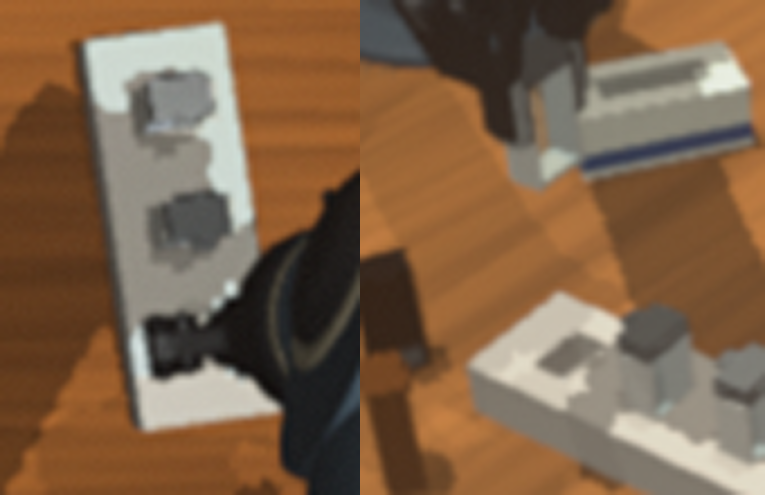

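The well is empty and the cell hangs upright between the fingers. I turn it and carry it to the light.

```bash
python3 -m creep '[{"fingers":0,"offset":[0,0,0],"rotation":[0,0,5.4]},{"fingers":0,"offset":[0,0,0],"rotation":[0,0,5.4]},{"fingers":0,"offset":[-0.03,-0.003,0],"rotation":[0,0,0]},{"fingers":0,"offset":[-0.04,-0.004,0],"rotation":[0,0,0]},{"fingers":0,"offset":[-0.04,-0.004,0],"rotation":[0,0,0]}]'
python3 -m creep '[{"fingers":0,"offset":[-0.04,-0.004,0],"rotation":[0,0,0]},{"fingers":0,"offset":[-0.04,-0.004,0],"rotation":[0,0,0]},{"fingers":0,"offset":[-0.04,-0.004,0],"rotation":[0,0,0]},{"fingers":0,"offset":[-0.04,-0.004,0],"rotation":[0,0,0]},{"fingers":0,"offset":[-0.03,-0.003,0],"rotation":[0,0,0]}]'
python3 -c "
from h import *
go([.464,.10,.165],-94.3)"
```

```text
time: 10.78
ee_pos: [0.4203, -0.1414, 0.1671]
eef_rot: [179.8, 0.0, -95.2]
contact_force: [0.7, 0.4, -0.8]
width: 0.0312
time: 11.4
ee_pos: [0.4547, 0.053, 0.1638]
eef_rot: [179.4, 0.1, -95.1]
contact_force: [-0.3, 0.1, -0.7]
width: 0.031
t 11.4 pos [0.4547 0.053  0.1638] F [-0.3  0.1 -0.7] w 0.031
 offset now [-0.0476 -0.0051 -0.0012] offset after turn [-0.0476 -0.0058 -0.0012] rot [ 0.57  0.06 -0.83]
```

```bash
python3 -m creep '[{"fingers":0,"offset":[-0.03,-0.005,-0.001],"rotation":[0.5,0,-0.8]},{"fingers":0,"offset":[-0.03,0,0],"rotation":[0,0,0]},{"fingers":0,"offset":[-0.03,0,0],"rotation":[0,0,0]},{"fingers":0,"offset":[0,0,0],"rotation":[0,0,0]}]'
python3 -c "
from h import *
go([.464,.2125,.1474],-94.3)"
```

```text
time: 11.9
ee_pos: [0.4652, 0.1476, 0.1618]
eef_rot: [179.6, 0.1, -94.0]
contact_force: [-0.0, 0.3, -0.3]
width: 0.0311
t 11.9 pos [0.4652 0.1476 0.1618] F [-0.   0.3 -0.3] w 0.0311
 offset now [-0.0646  0.0056  0.0145] offset after turn [-0.0646  0.006   0.0144] rot [0.43 0.06 0.28]
```

```bash
python3 -m creep '[{"fingers":0,"offset":[-0.02,0.003,0.004],"rotation":[0.4,0,0.3]},{"fingers":0,"offset":[-0.02,0.002,0.004],"rotation":[0,0,0]},{"fingers":0,"offset":[-0.015,0.001,0.004],"rotation":[0,0,0]},{"fingers":0,"offset":[-0.008,0,0.002],"rotation":[0,0,0]},{"fingers":0,"offset":[0,0,0],"rotation":[0,0,0]}]'
python3 - <<'E'
from h import *
go([.464,.2125,.1474],-94.3)
p,d=r.read_camera("top");p2,d2=r.read_camera("scene")
P=cloud("scene",d2);m=np.zeros((420,560),bool);m[90:205,255:372]=1
go([.464,.2125,.1474],-94.3)
X=P[m];X=X[(abs(X[:,0]-.464)<.02)&(abs(X[:,1]-.21)<.04)&(X[:,2]>.09)]
print(len(X),np.percentile(X,[2,50,98],axis=0).round(3).tolist())
R=lambda i,x,y,w,h,k:cv2.resize(i[y:y+h,x:x+w],None,fx=k,fy=k,interpolation=cv2.INTER_CUBIC)
A=R(p,105,165,95,110,4);B=R(p2,250,85,100,110,4)
cv2.imwrite("pics/c6.png",np.hstack([A,B]))
for w in ([.464,.2125,.15],[.464,.2125,.122],[.464,.2125,.189]): print(w,(proj("scene",w)-[250,85])*4+[380,0],(proj("top",w)-[105,165])*4)
E
```

```text
time: 12.52
ee_pos: [0.4631, 0.2076, 0.1445]
eef_rot: [179.7, -0.3, -94.6]
contact_force: [0.5, 0.5, -1.0]
width: 0.0307
t 12.53 pos [0.4631 0.2076 0.1445] F [ 0.5  0.5 -1. ] w 0.0307
 offset now [-0.005  -0.0005 -0.0029] offset after turn [-0.005  -0.0005 -0.0029] rot [ 0.32 -0.26 -0.33]
t 12.62 pos [0.4633 0.2069 0.1447] F [-0.1 -0.  -0.8] w 0.0309
 offset now [-0.0056 -0.0003 -0.0027] offset after turn [-0.0056 -0.0003 -0.0027] rot [ 0.3  -0.27 -0.39]
876 [[0.45, 0.17, 0.125], [0.473, 0.189, 0.214], [0.483, 0.245, 0.31]]
[0.464, 0.2125, 0.15] [659.82589547 230.56742618] [164.48167554 297.18425161]
[0.464, 0.2125, 0.122] [657.2746661  266.05191894] [178.34574959 301.51016538]
[0.464, 0.2125, 0.189] [663.45608821 179.68570274] [143.81878005 290.73288023]
```

View pics/c6.png

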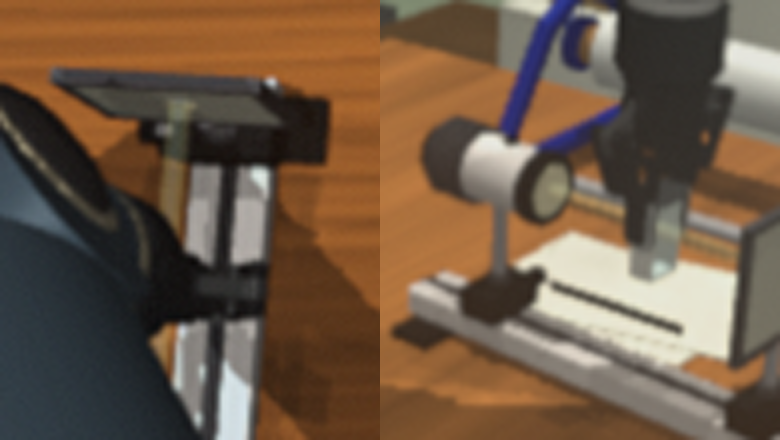

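Cell is upright in the gap, fingers on its ±y sides, about 5 mm short in y and 3 mm low. I correct both and settle.

```bash
python3 -m creep '[{"fingers":0,"offset":[-0.0056,0,-0.0027],"rotation":[0.3,-0.3,-0.4]},{"fingers":0,"offset":[0,0,0],"rotation":[0,0,0]},{"fingers":0,"offset":[0,0,0],"rotation":[0,0,0]}]'
python3 -c "
from h import *
go([.464,.213,.1474],-94.3)"
```

```text
time: 13.0
ee_pos: [0.4642, 0.2116, 0.148]
eef_rot: [-179.9, 0.0, -94.4]
contact_force: [-0.2, 0.1, -0.1]
width: 0.0316
t 13.0 pos [0.4642 0.2116 0.148 ] F [-0.2  0.1 -0.1] w 0.0316
 offset now [-0.0013  0.0003  0.0006] offset after turn [-0.0014  0.0003  0.0006] rot [-0.08  0.03 -0.08]
```

```bash
python3 -m creep '[{"fingers":0,"offset":[-0.001,0,0.0005],"rotation":[0,0,0]},{"fingers":0,"offset":[0,0,0],"rotation":[0,0,0]},{"fingers":0,"offset":[0,0,0],"rotation":[0,0,0]},{"fingers":0,"offset":[0,0,0],"rotation":[0,0,0]}]'
python3 - <<'E'
from h import *
p2,d2=r.read_camera("scene")
k=9;I=cv2.resize(p2[110:175,290:360],None,fx=k,fy=k,interpolation=cv2.INTER_CUBIC)
s=r.get_state();go([.464,.213,.1474],-94.3);R=Ro.from_euler("z",-4.3,degrees=True)
b=s["ee_pos"]+[0,0,-.0254]
for z in(0,.056,.067):
    q=[(proj("scene",b+R.apply([x*.01,y*.016,z]))-[290,110]+.5)*k for x,y in((1,1),(1,-1),(-1,-1),(-1,1))]
    cv2.polylines(I,[np.int32(q)],1,(0,0,255),1)
for x in(-.1,.1):
    q=[(proj("scene",np.array([.464,.213,.15])+R.apply([t,0,0]))-[290,110]+.5)*k for t in(-.1,.1)]
cv2.polylines(I,[np.int32(q)],0,(0,255,0),1)
cv2.imwrite("pics/c7.png",I)
E
```

```text
time: 13.5
ee_pos: [0.4643, 0.2125, 0.1475]
eef_rot: [-179.9, 0.0, -94.4]
contact_force: [-0.5, -0.6, -0.7]
width: 0.031
t 13.55 pos [0.4643 0.2125 0.1475] F [ 0.5 -0.3 -0.8] w 0.0308
 offset now [-0.0005  0.0004  0.0001] offset after turn [-0.0005  0.0004  0.0001] rot [-0.08  0.02 -0.1 ]
```

View pics/c7.png

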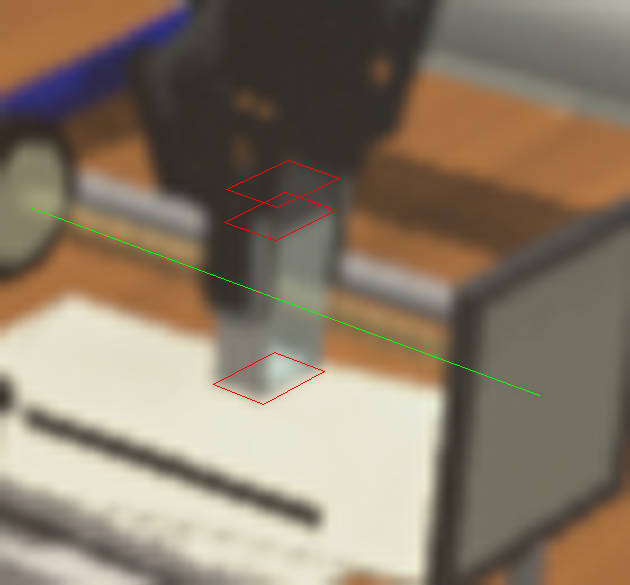

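The overlay fits the cell to about 1 px. The beam streak looks about 1 px higher still than my line, so I refine the beam axis from the depth points in both initial views.

```bash
python3 - <<'E'
from h import *
L=np.array([.464,.213,.15]);R=Ro.from_euler("z",-4.3,degrees=True)
for n in("top","scene"):
    P=cloud(n,np.load(f"pics/{n}0.npy")).reshape(-1,3)
    q=R.inv().apply(P-L);m=(abs(q[:,0])<.085)&(abs(q[:,1])<.03)&(abs(q[:,2])<.03);X=q[m]*1e3
    # front surface of a 12 mm cylinder: least squares
    from scipy.optimize import least_squares
    f=lambda a:np.hypot(X[:,1]-a[0]-a[1]*X[:,0]/100,X[:,2]-a[2]-a[3]*X[:,0]/100)-6
    s=least_squares(f,[0,0,0,0],loss="soft_l1")
    print(n,len(X),s.x.round(2),np.percentile(X,[3,50,97],axis=0).round(1).tolist(),np.abs(s.fun).mean())
    # screen pts centre and lamp in this frame
    S=q[(q[:,0]>.09)&(q[:,0]<.115)&(abs(q[:,1])<.07)&(q[:,2]>-.06)&(q[:,2]<.07)]*1e3
    print(" screen y/z ext",np.percentile(S,[.5,99.5],axis=0).round(1).tolist(),"lamp",np.percentile(q[(q[:,0]<-.105)&(q[:,0]>-.15)&(abs(q[:,1])<.045)&(q[:,2]>-.02)&(q[:,2]<.06)]*1e3,[.5,99.5],axis=0).round(1).tolist())
E
```

```text
top 515 [ 1.25 -0.62  0.1  -0.02] [[-79.6, -4.8, -0.6], [-1.5, 0.0, 4.5], [80.0, 6.5, 8.1]] 1.0727967616722875
 screen y/z ext [[91.1, -51.9, -54.4], [107.0, 51.6, 55.7]] lamp [[-149.9, -27.0, -3.8], [-105.1, 25.4, 31.6]]
scene 193 [-0.13  0.23  2.5  -0.1 ] [[-81.2, -8.6, -1.8], [-3.8, -4.3, 5.2], [63.6, 1.5, 9.0]] 1.208692600919188
 screen y/z ext [[98.2, -54.3, -54.5], [108.6, 53.1, 53.4]] lamp [[-149.3, -30.5, -18.4], [-105.1, 23.9, 31.5]]
```

The beam axis agrees with my target to about 1 mm in y, and the yaw to about 0.4°. Handing in.

```bash
python3 -c "
from h import *
go([.464,.213,.1474],-94.3);print(r.sign_off())"
```

```text
t 13.55 pos [0.4643 0.2125 0.1475] F [ 0.5 -0.3 -0.8] w 0.0308
 offset now [-0.0005  0.0004  0.0001] offset after turn [-0.0005  0.0004  0.0001] rot [-0.08  0.02 -0.1 ]
the job is handed in; nothing more can be done
None
```

I pressed the open cap shut in the rack, gripped the cell by its frosted faces and lifted it out. I then held it upright in the beam, midway between lamp and screen, and handed the job in at 13.6 s; no verdict is reported.

- **Cap:** after the press, the depth image showed it flat at 77 mm, level with the two spares. I pressed with about 44 N through the fingers.
- **Grip:** my first grip sat a little high on the frosted faces, so I re-gripped 6 mm lower before lifting. The gripper read 31 mm at the end against 32 mm nominal. Individual finger forces can't be read directly.
- **Final pose:** the tool was within 1 mm and 0.2° of its target, with no outside force beyond sensor noise.
- **Beam:** fits to the depth points put its axis within about 1.3 mm sideways of my target. In height the top camera gave 0.1 mm and the scene camera 2.5 mm.
- **Disagreement:** in the last scene picture the cell and the beam both appeared roughly 1–2 px above where I had projected them. I took this as calibration offset plus up to about 3 mm of real error, which is inside tolerance.

I did not measure the jars, tape and spares again at the end; no unexpected contact force showed.

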